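# Push the block home and snap the toggle clamp shut on it

### The arm

A 6-joint arm with a two-finger parallel gripper is mounted at the origin on a cart in front of the work surface, level with it; the furniture and walls round the work are solid. World frame = base frame: x ahead of the robot, y to its left, z up, the work surface at z = 0. Lengths are in mm, angles in rad, forces in N, time in s.
With the tool pointing down it reaches from about 275 to 775 mm from the base axis. Payload 14.6 kg.
Tool frame: the origin (TCP) lies at the very end of the fingers, on their centre line; the grasp point (between the pads) lies 19 mm behind it (grip_depth is the distance from the TCP to the grasp point, in mm); z points along the fingers, y is the line along which they close (so a half turn about z gives the same grasp; the last joint's range is limited). The gripper opens to 85 mm and grips with 20 to 120 N. Pads are 22 mm wide; open, the fingers measure 114 mm over their backs; the gripper's body (76 mm by 85 mm) begins 54 mm behind the grasp point. The pads swing forward as they close: fully open they stand 13 mm farther back than shut.
Start: joints at [0.97, 0.263, -0.048, 1.259, 0, 1.415], TCP at [226.374, 473.691, 231.278] pointing down, gripper open.
Joint ranges: [-2.65, 2.65], [-0.89, 1.7], [-1.18, 1.37], [-2.13, 2.11], [-1.35, 1.29], [-3.14, 3.14]. Speed limits (rad/s): [1.89, 1.89, 2.57, 2.79, 3.14, 3.14].

### API

Orientations are given as a 3x3 rotation matrix whose columns are the frame's x, y, z axes.
In Python, from station import * gives the robot as it stands.
- The arm moves only by the tool send_rows, never from a script. Its argument "series" is a list of rows, each a list of 2 entries, a list of its own where there are three numbers: the shift along the world's x, y, z in mm, then the turn, a rotation vector about the world's x, y, z in degrees. In form: [[[x, y, z], [rx, ry, rz]], ...]. A call has 1 to 5 rows; each row is the pose to reach, as a shift and turn from the pose commanded when the call began; what a row does not reach only later rows make up. A row lasts 1/10 s, in which the tool goes at most 50 mm and 8.59 degrees, less where a joint would pass 70% of its speed; a pose out of reach is approached as far as the arm can. A call with a gripper value outside its range is refused whole. "gripper" is the opening, from 0 (shut) to 1 (fully open), set as the call begins (left out, the last holds). The fingers move at their own pace and stop on an object; "grip_force" is the grip in N (left out, the last holds). Time passes only in rows, so rows that repeat a pose let the fingers close. It gives the time, the measured TCP pose, the force, the opening and the grip force at its end, in the units of the state.
- sense(): the state, without advancing time (a new reading comes with each control period).
- grab_frame(name): name is "scene" or "top" or "wrist"; returns a dict with "color" (400x640x3 uint8, red, green, blue), "depth" (400x640 float32, mm along the optical axis (not along the pixel's ray), 0 where there is no reading), "intrinsics" (3x3 intrinsics, pixels), "extrinsics" (4x4, takes a point from camera to world coordinates). Camera axes: x right, y down, z forward; pixel columns grow to the right and rows downward; lengths in mm; the calibration is good to about 2 mm. A picture is of the moment at which its call begins.
- close_job(): hands the job in; it is judged then, once.
Trained networks look in a picture, given as the dict that the camera call returned (one of the last four; its "shot" number tells which), for a name from the list of things; names that differ only in an ending like _2 or _b are one class to them, and where a whole thing is asked for, a point or a joint stands for the part that bears it (a point fixed in the world has none). Each returns a list of dicts, best first, with "p" (0 to 1); they miss things now and then, are a little off and sometimes report something else, mostly with a low value. They report only what shows in the picture. A call takes as long as a camera call. They do not tell look-alikes from the thing itself.
- boxes_of(picture, name): "point" ([x, y, z] in mm, in world coordinates, good to about 4 mm: the middle of the surface that is visible of it).
- landmark_of(picture, name): "point" ([x, y, z] in mm, in world coordinates, good to about 4 mm: a listed point, or the origin of a listed thing).
The state is a dict: "clock": time; "joints": joint angles; "joint_vel": joint speeds; "tau": joint torques, N m; "eef_pos": TCP position; "tcp_rot": TCP orientation; "contact_force": force on the tool from outside, world axes, zero at the start; "torque": the same for the moment, N m; "finger_gap": finger opening in mm; "gripper_force": force on a finger pad.
Only numpy, scipy, OpenCV 4.12 (cv2) and the standard library are available. Lean on these libraries where they do the work, as an engineer would, in place of code of your own. Each camera call takes 0.05 s, during which the arm holds its last target. There are 200 camera calls.

### The job

Without picking anything up, push the beech block along its channel in the jig until it sits fully home against the aluminium stop, while the clamp is still open. Then push the red lever of the toggle clamp over until it snaps into lock and its rubber foot holds the block down. Leave the other things on the bench alone, and finish clear of everything.

Things in the scene. Friction and masses are not known exactly. Their poses are not given: they have to be found in the camera images.
- jig: plywood plate 165 by 160 by 12 mm, screwed down on the bench (never moves in a run), carrying clamp and channel. Origin on the bench surface between them; the plate reaches x -82 to +82, y -60 to +100 mm. +x points from the clamp (foot and cheeks x -74 to -2, y -25 to +25, 66 mm high) to the channel; +y points along the channel (centre line x = +35) to its open end
- foot_spot (a point): point of the channel floor (12 mm above the bench) where the clamp's foot comes down, at x = +35, y = 0 in the jig's frame. The channel runs along y there, between two wooden rails 8 mm high, 10 mm thick, 35 mm apart, y -27 to +79 mm. While the clamp is open its arm stands up beside the channel, at y = 0, up to 120 mm above the bench
- stop_face (a point): middle of the face that the block must meet, 27 mm above the bench, at x = +35, y = -18 mm in the jig's frame, on the aluminium stop (55 mm wide, 14 mm thick, 22 mm high) at the channel's closed end
- block_center (a point): centre of the loose beech block, 32 (x) by 52 (y) by 30 mm high, about 30 g, in the channel with its long side along it, 35 to 60 mm short of home. Home: 26 mm from stop_face, at x = +35, y = +8, z = +27 mm in the jig's frame. Its axes are near those of the jig; it slides at under 1 N
- clamp_lever (a joint): lever angle (rad): 0 fully open, leaning 0.87 from upright to the jig's -x; grows as it is pushed up and over to +x. Starts at 0 to 0.2, stays put while the foot is clear. From about 0.45 the foot presses the block and the lever springs back if let go (up to about 3 N at its tip); dead point 0.82; beyond it, it snaps by itself to its end stop at 1.10 (locked)
- lever_tip (a point): centre of the round end of the red grip (a bar of 9 mm radius, the last 65 mm of the lever), 105 mm from the pivot; the bar ends 9 mm past this point. It is 122 mm above the bench when fully open, 160 mm when upright, and swings in the plane y = 0 of the jig
- lever_pivot (a point): the lever's pivot, 55 mm above the bench, at x = -59, y = 0 mm in the jig's frame; the axis runs along the jig's y
- clamp_pad: rubber foot and spindle at the end of the clamp's arm, moved by the lever (its 18 mm round foot has its underside 14 mm from this origin along its own down direction); springs give under it, holding the block with about 8 N when locked
- offcut: pine offcut, 26x44x22 mm, beside the jig, a bystander
- marker: white marker pen with red cap, 135 mm long, beside the jig, a bystander
- pliers: red-handled pliers, 171 mm, lying at the right, a bystander
- driver: blue screwdriver, 175 mm, lying at the right, a bystander
- punch: dark steel centre punch, 98 mm, lying near the robot, a bystander
- cap_red: red screw cap, 31 mm wide, 12 mm high, near the robot, a bystander
- sharpener: small metal pencil sharpener, 16x24x12 mm, at the left, a bystander
Mind the look-alikes: they are no part of the job. What is meant by the part that bears block_center is not pink, and is the smaller of those in its own colour.

How it is judged:
By the outcome, as a careful person would: the job done as asked, in the order asked, and still so for the second after the job is handed in, with the robot touching nothing.
It also fails if it takes over 48 s, if anything falls off the work surface, if the arm or the gripper's body presses on something with over 40 N, if the wrist force passes 120 N, or if a joint passes its speed limit or range.

## Working session

There is one attempt and no reset: what is moved stays moved. The work goes in short steps, Python scripts to look and compute and a tool call to move; the robot and the scene stay as the last step left them, time stands still between calls to the robot, and variables do not carry over. Pictures are saved under pics/ and viewed, at most 10 in all, crops included, and the job is handed in when it is done.

Besides the shell and the picture viewer there is one more tool, called after ">>>" as name([rows], argument=value, ...), one row to a line, values as JSON. send_rows: Moves the arm, as the interface text tells. Its arguments: {"type":"object","properties":{"series":{"type":"array","items":{"type":"array"}},"gripper":{"type":"number"},"grip_force":{"type":"number"}},"required":["series"]}

```bash
mkdir -p pics
cat > h.py <<'E'
from station import *
import numpy as np, cv2
def save(f,n): cv2.imwrite('pics/'+n,f['color'][...,::-1])
def px(f,p):
    c=np.linalg.inv(f['extrinsics'])@np.r_[p,1]; u=f['intrinsics']@c[:3]; return (u[:2]/u[2]).round()
E
python3 - <<'E'
from h import *
fs={n:grab_frame(n) for n in('scene','top')}
s=sense();print(s['clock'],s['eef_pos'],s['contact_force'])
for n,f in fs.items():
    save(f,n+'0.png')
    for k in ['jig','foot_spot','stop_face','block_center','lever_tip','lever_pivot','clamp_pad']:
        for d in landmark_of(f,k)[:4]: print(n,k,np.round(d['point']),round(d['p'],2),px(f,d['point']))
E
```

```text
0.1 [226.237387   473.50124168 230.86770174] [ 0.32807397 -0.05986111 -0.33151216]
scene jig [566.  59.  -2.] 0.76 [301. 235.]
scene foot_spot [573.  94.  13.] 0.75 [291. 236.]
scene stop_face [575.  95.  10.] 0.61 [291. 236.]
scene block_center [427. 246.  10.] 0.72 [292. 285.]
scene block_center [369.  49.  22.] 0.61 [357. 254.]
scene block_center [530. 107.  25.] 0.38 [299. 240.]
scene block_center [547.   9.  56.] 0.22 [317. 214.]
scene lever_tip [523. -68. 127.] 0.59 [340. 186.]
scene lever_pivot [545.   7.  55.] 0.7 [318. 215.]
top jig [569.  64.   3.] 0.8 [305. 188.]
top foot_spot [579.  94.  14.] 0.79 [295. 184.]
top stop_face [594.  89.  24.] 0.97 [296. 179.]
top block_center [427. 243.  16.] 0.75 [246. 233.]
top block_center [369.  44.  22.] 0.55 [311. 252.]
top block_center [525. 110.  28.] 0.49 [289. 201.]
top lever_tip [523. -69. 122.] 0.75 [350. 199.]
top lever_tip [594.  90.  20.] 0.54 [296. 179.]
top lever_pivot [551.   8.  55.] 0.95 [322. 192.]
top clamp_pad [572.  85.  81.] 0.42 [296. 184.]
```

Run:
```python
import cv2
a=cv2.imread('pics/top0.png'); b=cv2.imread('pics/scene0.png')
cv2.imwrite('pics/top1.png',cv2.resize(a[120:320,180:440],None,fx=3,fy=3,interpolation=cv2.INTER_CUBIC))
```

```text
(no output)
```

View pics/scene0.png

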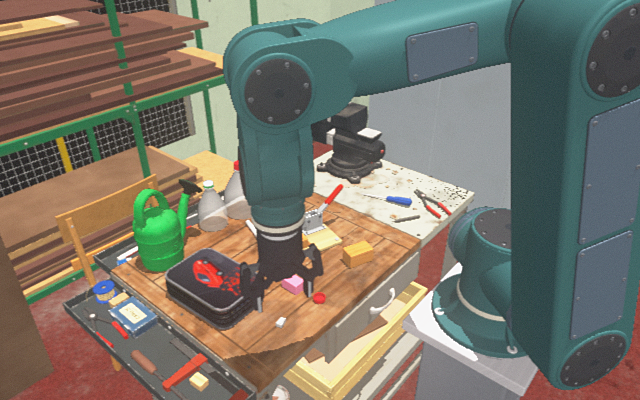

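View pics/top1.png

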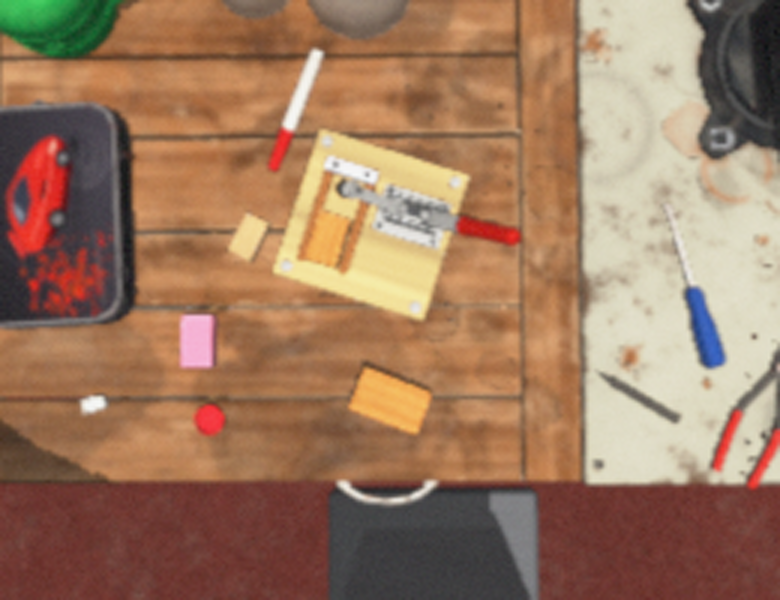

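Candidates for the block in `top`: pink (246,233) is ruled out by colour. The orange block at (311,252) is the bigger of that colour and lies loose. The smaller orange one at (289,201) sits in the channel in the enlarged crop (crop px 325,238), so it is the block meant.

```bash
cat >> h.py <<'E'
def fit(obs):
    # obs: list of (jig xy, world xy); returns R(2x2), t, angle, residuals
    A=np.array([o[0] for o in obs],float);B=np.array([o[1] for o in obs],float)
    a=A-A.mean(0);b=B-B.mean(0)
    th=np.arctan2((a[:,0]*b[:,1]-a[:,1]*b[:,0]).sum(),(a*b).sum())
    R=np.array([[np.cos(th),-np.sin(th)],[np.sin(th),np.cos(th)]]);t=B.mean(0)-R@A.mean(0)
    return R,t,np.degrees(th),B-(A@R.T+t)
E
python3 - <<'E'
from h import *
f=grab_frame('top'); s=sense()
print(np.round(s['tcp_rot'],2))
# world map of pixels
v,u=np.mgrid[:400,:640]; d=f['depth']
P=np.stack([(u-f['intrinsics'][0,2])/f['intrinsics'][0,0]*d,(v-f['intrinsics'][1,2])/f['intrinsics'][1,1]*d,d],-1)
W=P@f['extrinsics'][:3,:3].T+f['extrinsics'][:3,3]
m=(W[...,2]>7)&(W[...,2]<50)&(d>0)&(abs(W[...,0]-560)<140)&(abs(W[...,1]-65)<160)
n,l,st,c=cv2.connectedComponentsWithStats(m.astype(np.uint8))
L=l[184,295]; i=1+np.argmax(st[1:,4]); print(st[1:],i)
q=W[l==i][:,:2].astype(np.float32); r=cv2.minAreaRect(q); print('plate',r)
obs=[((35,0),(579,94)),((35,-18),(594,89)),((-59,0),(551,8)),((0,0),(569,64)),((-139,0),(523,-69)) ]
R,t,th,e=fit(obs); print(th,t,e.round(1))
c=np.array(r[0]); print('origin from plate', c-R@np.array([0,20]))
# block: top at z~42
hsv=cv2.cvtColor(f['color'],cv2.COLOR_RGB2HSV)
J=(W[...,:2]-t)@R
for lo,hi in((36,48),):
    b=(W[...,2]>lo)&(W[...,2]<hi)&(abs(J[...,0]-35)<25)&(J[...,1]>5)&(J[...,1]<110)
    j=J[b];print(len(j),j.min(0),j.max(0),np.median(W[b][:,2]))
g=(W[...,2]>80)&(W[...,2]<145)&(abs(J[...,1])<30)&(abs(J[...,0])<180)
for lo,hi in((-180,-60),(-20,60)):
    k=g&(J[...,0]>lo)&(J[...,0]<hi);print(J[k].mean(0),J[k].min(0),J[k].max(0),W[k][:,2].max())
E
```

```text
[[-0.9   0.43  0.  ]
 [ 0.43  0.9   0.  ]
 [-0.    0.   -1.  ]]
[[ 269  146   15   31  151]
 [ 290  153    1    1    1]
 [ 337  154    1    1    1]
 [ 322  157    1    1    1]
 [ 295  160    1    1    1]
 [ 271  163   65   64 2360]
 [ 345  163    1    1    1]
 [ 336  181    1    1    1]
 [ 314  187    9    3   13]
 [ 256  191   13   16  126]
 [ 313  191    8    4   17]
 [ 268  201    1    1    1]] 6
plate ((548.8658447265625, 69.32463836669922), (164.65545654296875, 160.24942016601562), 72.1568603515625)
71.41786919801814 [567.94546668  62.61260604] [[-0.1 -1.8]
 [-2.2 -1.1]
 [ 1.9  1.3]
 [ 1.1  1.4]
 [-0.7  0.1]]
origin from plate [567.82320152  62.95136422]
179 [18.69591891 25.1660886 ] [51.36939333 77.34441426] 42.230635668058994
[-112.84348916    0.24938036] [-145.36233633   -9.86531603] [-78.95332747  10.26620017] 134.99133937487795
[21.0131505   0.75762582] [ 2.83937528 -7.76379779] [36.49857454  8.71506266] 102.12781346900192
```

Run:
```python
from h import *
from scipy.spatial.transform import Rotation as Ro
R0=np.array(sense()['tcp_rot']); th=np.radians(72); jx=np.array([np.cos(th),np.sin(th),0]);jy=np.array([-jx[1],jx[0],0])
D=np.c_[jy,jx,[0,0,-1]]; T=Ro.from_rotvec(np.radians(-27)*jx).as_matrix()@D
print(np.degrees(Ro.from_matrix(T@R0.T).as_rotvec()),np.degrees(Ro.from_matrix(D@T.T).as_rotvec()))
f=lambda x,y,z:np.r_[np.array([568,63,z])+x*jx+y*jy]
print(f(35,108,0),f(35,44,0))
```

```text
[-10.02242642 -25.09081694   7.40386868] [ 8.34345885 25.67852594  0.        ]
[476.10149104 129.66081346   0.        ] [536.96910809 109.88372582   0.        ]
```

>>> send_rows([
  [[25,-38,0],[0,0,0]],
  [[50,-75,0],[0,0,0]],
  [[75,-110,0],[0,0,0]],
  [[100,-145,0],[0,0,0]],
  [[125,-180,0],[0,0,0]],
], gripper=0)

```text
clock: 1.35
eef_pos: [352.0, 292.2, 231.4]
tcp_rot: [[-0.902, 0.431, 0.0], [0.431, 0.902, 0.0], [-0.0, 0.0, -1.0]]
contact_force: [1.0, 0.4, 0.8]
finger_gap: 12.2
gripper_force: 0.0
```

>>> send_rows([
  [[30,-40,0],[-2.5,-6.3,1.8]],
  [[60,-80,0],[-5,-12.5,3.7]],
  [[90,-120,0],[-7.5,-18.8,5.5]],
  [[119,-162,-20],[-10,-25,7.4]],
  [[119,-162,-60],[-10,-25,7.4]],
])

```text
clock: 1.85
eef_pos: [472.4, 129.7, 173.9]
tcp_rot: [[-0.843, 0.31, 0.439], [0.276, 0.951, -0.141], [-0.461, 0.002, -0.887]]
contact_force: [1.6, 1.0, -1.4]
finger_gap: -0.3
gripper_force: 0.0
```

Run:
```python
from h import *
f=grab_frame('wrist'); save(f,'w0.png'); s=sense(); print(s['eef_pos'],s['contact_force'])
for k in ['block_center','stop_face','foot_spot']:
    for d in landmark_of(f,k)[:2]: print(k,np.round(d['point']),round(d['p'],2),px(f,d['point']))
print(px(f,[476,130,28]))
```

```text
[467.21751685 128.61257018 164.11520242] [ -5.41794103  -1.48917018 -10.53936574]
block_center [366.  49.  19.] 0.76 [178.  19.]
block_center [530. 116.  26.] 0.7 [328. 169.]
stop_face [593.  90.  28.] 0.88 [323. 215.]
foot_spot [578.  95.  15.] 0.73 [323. 198.]
foot_spot [596.  89.  25.] 0.25 [323. 215.]
[325. 121.]
```

View pics/w0.png

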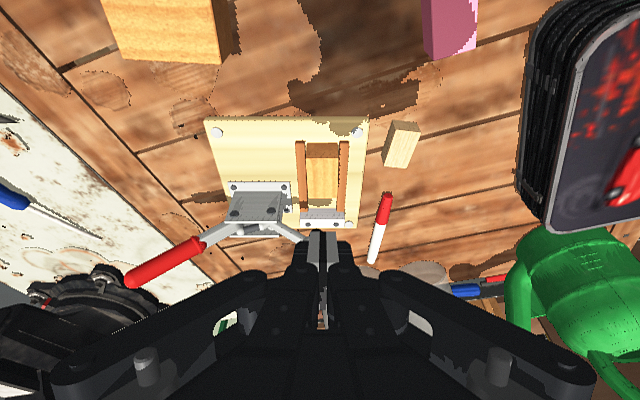

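The picture shows the block at (323,170) between the rails, with the stop at (323,215) and the channel's open end clear at (325,121). I'll descend behind the block.

>>> send_rows([
  [[4,-2,-40],[0,0,0]],
  [[5,-2,-80],[0,0,0]],
  [[5,-2,-115],[0,0,0]],
  [[5,-2,-135],[0,0,0]],
  [[5,-2,-142],[0,0,0]],
])

```text
clock: 2.55
eef_pos: [476.5, 130.7, 29.0]
tcp_rot: [[-0.849, 0.308, 0.43], [0.275, 0.951, -0.139], [-0.452, -0.0, -0.892]]
contact_force: [0.4, 0.5, -0.2]
finger_gap: -0.0
gripper_force: 0.0
```

>>> send_rows([
  [[0,0,0],[0,0,0]],
  [[0,0,0],[0,0,0]],
  [[0,0,0],[0,0,0]],
])

```text
clock: 2.85
eef_pos: [476.6, 130.2, 30.9]
tcp_rot: [[-0.847, 0.309, 0.433], [0.276, 0.951, -0.139], [-0.454, 0.001, -0.891]]
contact_force: [0.3, -0.3, 0.2]
finger_gap: -0.0
gripper_force: 0.0
```

>>> send_rows([
  [[8,-2.5,-2],[0,0,0]],
  [[15,-5,-3],[0,0,0]],
  [[22,-7,-3],[0,0,0]],
  [[28,-9,-3],[0,0,0]],
  [[34,-11,-3],[0,0,0]],
])

```text
clock: 3.35
eef_pos: [510.0, 118.4, 26.2]
tcp_rot: [[-0.848, 0.309, 0.43], [0.276, 0.951, -0.14], [-0.452, -0.0, -0.892]]
contact_force: [-0.5, -0.2, -0.5]
finger_gap: -0.2
gripper_force: 0.1
```

>>> send_rows([
  [[5,-1.6,0],[0,0,0]],
  [[10,-3.2,0],[0,0,0]],
  [[14,-4.5,0],[0,0,0]],
  [[17,-5.5,0],[0,0,0]],
  [[19,-6.2,0],[0,0,0]],
])

```text
clock: 3.85
eef_pos: [528.6, 112.4, 26.3]
tcp_rot: [[-0.848, 0.309, 0.43], [0.276, 0.951, -0.14], [-0.453, -0.0, -0.892]]
contact_force: [0.1, 0.0, -0.3]
finger_gap: 0.3
gripper_force: 0.1
```

```bash
cat > look.py <<'E'
from h import *
import sys
f=grab_frame('wrist'); save(f,sys.argv[1]); s=sense(); print(s['clock'],s['eef_pos'],s['contact_force'])
for k in ['block_center','stop_face']:
    for d in landmark_of(f,k)[:3]: print(k,np.round(d['point']),round(d['p'],2),px(f,d['point']))
E
python3 look.py w1.png
```

```text
3.9 [528.82169598 112.40798642  26.34136922] [ 0.22893038  0.17417294 -0.97576588]
```

>>> send_rows([
  [[2,-0.6,0],[0,0,0]],
  [[4,-1.2,0],[0,0,0]],
  [[6,-1.9,0],[0,0,0]],
  [[7,-2.3,0],[0,0,0]],
  [[8,-2.6,0],[0,0,0]],
])

```text
clock: 4.5
eef_pos: [536.5, 109.8, 26.3]
tcp_rot: [[-0.848, 0.309, 0.43], [0.276, 0.951, -0.14], [-0.453, -0.0, -0.892]]
contact_force: [0.1, 0.6, 1.1]
finger_gap: 0.1
gripper_force: 0.1
```

>>> send_rows([
  [[1,-0.3,0],[0,0,0]],
  [[2,-0.6,0],[0,0,0]],
  [[2,-0.6,0],[0,0,0]],
])

```text
clock: 4.8
eef_pos: [537.8, 109.4, 26.0]
tcp_rot: [[-0.849, 0.309, 0.429], [0.275, 0.951, -0.14], [-0.452, -0.0, -0.892]]
contact_force: [-4.3, 0.8, 2.5]
finger_gap: -0.0
gripper_force: 2.1
```

>>> send_rows([
  [[1,-0.3,0],[0,0,0]],
  [[1,-0.3,0],[0,0,0]],
  [[1,-0.3,0],[0,0,0]],
])

```text
clock: 5.1
eef_pos: [538.0, 109.2, 25.7]
tcp_rot: [[-0.849, 0.308, 0.428], [0.275, 0.951, -0.139], [-0.45, -0.001, -0.893]]
contact_force: [-9.9, 3.6, 6.0]
finger_gap: 0.1
gripper_force: 5.1
```

>>> send_rows([
  [[-10,3.2,0],[0,0,0]],
  [[-30,9.6,0],[0,0,0]],
  [[-60,19,10],[0,0,0]],
  [[-75,24,50],[0,0,0]],
  [[-80,26,95],[0,0,0]],
])

```text
clock: 5.6
eef_pos: [456.1, 135.0, 120.9]
tcp_rot: [[-0.85, 0.308, 0.427], [0.274, 0.951, -0.141], [-0.449, -0.002, -0.893]]
contact_force: [1.7, -0.4, -0.7]
finger_gap: -0.0
gripper_force: 0.0
```

```bash
python3 look.py w2.png
python3 - <<'E'
import cv2
a=cv2.imread('pics/w2.png'); cv2.imwrite('pics/w2c.png',cv2.resize(a[90:260,180:420],None,fx=3,fy=3,interpolation=cv2.INTER_CUBIC))
E
```

```text
5.65 [458.86380651 135.79970509 128.57451102] [4.49129882 2.0103889  8.73478035]
block_center [426. 245.  17.] 0.9 [469.  62.]
block_center [366.  48.  20.] 0.73 [158.  70.]
stop_face [667. 151.  -1.] 0.69 [385. 267.]
```

View pics/w2c.png

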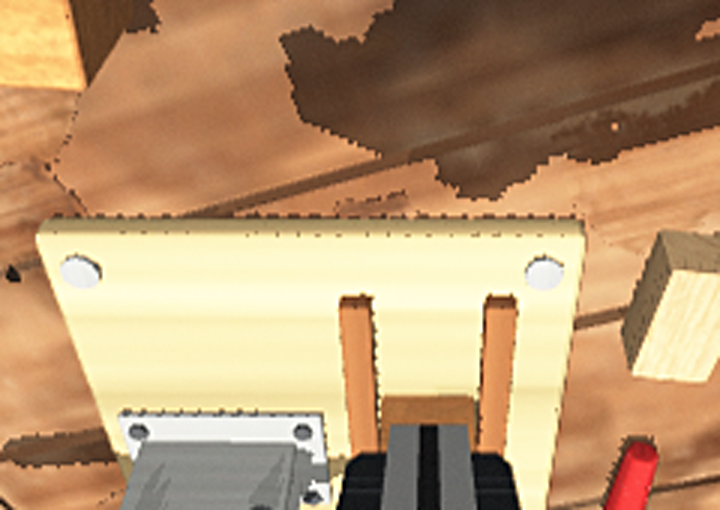

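The block's near face at crop (430,400) has stayed put deep in the channel after backing off. Next I go over to the lever side, untilting on the way.

>>> send_rows([
  [[0,-5,40],[0,0,0]],
  [[0,-20,85],[2,6.4,0]],
  [[10,-60,115],[4.2,12.8,0]],
  [[20,-105,115],[6.3,19.2,0]],
  [[30,-150,115],[8.3,25.7,0]],
])

```text
clock: 6.25
eef_pos: [485.7, 3.3, 235.9]
tcp_rot: [[-0.952, 0.307, -0.002], [0.307, 0.952, 0.003], [0.003, 0.002, -1.0]]
contact_force: [2.7, 2.3, -0.4]
finger_gap: 0.1
gripper_force: 0.0
```

>>> send_rows([
  [[10,-45,0],[0,0,0]],
  [[21,-90,0],[0,0,0]],
  [[21,-98,0],[0,0,0]],
  [[21,-98,0],[0,0,0]],
  [[21,-98,0],[0,0,0]],
])

```text
clock: 6.75
eef_pos: [506.0, -93.3, 233.5]
tcp_rot: [[-0.951, 0.309, -0.003], [0.309, 0.951, 0.0], [0.003, -0.001, -1.0]]
contact_force: [0.6, 0.0, 0.2]
finger_gap: 0.1
gripper_force: 0.0
```

Run:
```python
from h import *
th=np.radians(72);R=np.array([[np.cos(th),-np.sin(th)],[np.sin(th),np.cos(th)]])
fs=[grab_frame('top'),grab_frame('wrist')]
s=sense();print(s['clock'],s['eef_pos'],s['contact_force'])
for f in fs:
  for k in ['block_center','lever_tip','stop_face']:
    for d in landmark_of(f,k)[:3]: print(k,np.round(d['point']),round(d['p'],2),px(f,d['point']),((np.array(d['point'][:2])-[568,63])@R).round())
save(fs[1],'w3.png'); save(fs[0],'top3.png')
```

```text
6.85 [506.15201132 -92.70501475 234.0501328 ] [ 0.18889042 -0.24174138  0.60084967]
block_center [426. 243.  16.] 0.73 [247. 234.] [127. 191.]
block_center [370.  45.  22.] 0.55 [311. 252.] [-78. 183.]
block_center [562.  98.  27.] 0.47 [293. 189.] [31. 16.]
lever_tip [524. -68. 122.] 0.5 [350. 198.] [-138.    1.]
stop_face [594.  90.  23.] 0.9 [296. 179.] [ 34. -16.]
block_center [572.  99.  27.] 0.94 [488. 178.] [36.  7.]
block_center [430. 244.  21.] 0.63 [596.  14.] [130. 187.]
block_center [365.  49.  21.] 0.57 [407.  13.] [-76. 188.]
lever_tip [523. -68. 127.] 0.87 [356. 205.] [-138.    2.]
stop_face [594.  90.  27.] 0.7 [484. 197.] [ 34. -17.]
```

View pics/w3.png

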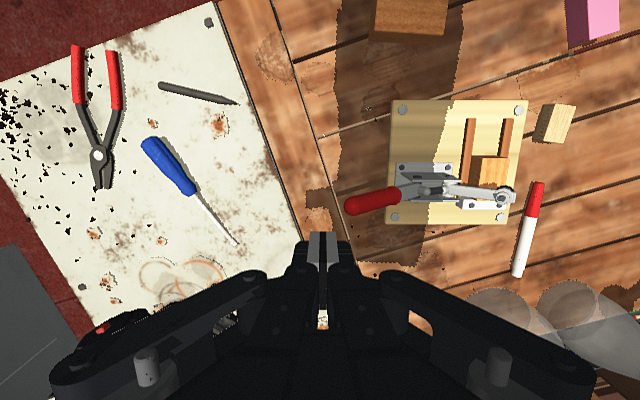

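The block is home at jig (36,7), seen at (488,178). The lever's grip is at (356,205) and still open, so I descend on its outer side.

>>> send_rows([
  [[5,-20,0],[0,0,0]],
  [[5,-20,-40],[0,0,0]],
  [[5,-20,-85],[0,0,0]],
  [[5,-20,-120],[0,0,0]],
  [[5,-20,-129],[0,0,0]],
])

```text
clock: 7.65
eef_pos: [509.6, -113.2, 102.3]
tcp_rot: [[-0.951, 0.309, -0.006], [0.309, 0.951, 0.001], [0.006, -0.001, -1.0]]
contact_force: [-0.5, -0.1, 0.8]
finger_gap: -0.2
gripper_force: 0.0
```

>>> send_rows([
  [[0,0,0],[0,0,0]],
  [[0,0,0],[0,0,0]],
])

```text
clock: 7.85
eef_pos: [512.4, -114.3, 106.8]
tcp_rot: [[-0.951, 0.309, -0.0], [0.309, 0.951, -0.001], [-0.0, -0.001, -1.0]]
contact_force: [-0.0, 0.4, 0.8]
finger_gap: -0.1
gripper_force: 0.0
```

>>> send_rows([
  [[3,9.5,0],[0,0,0]],
  [[6,18,2],[0,0,0]],
  [[8.5,26,5],[0,0,0]],
  [[11,34,8],[0,0,0]],
  [[13.5,42,12],[0,0,0]],
])

```text
clock: 8.35
eef_pos: [525.4, -71.3, 118.1]
tcp_rot: [[-0.951, 0.309, -0.001], [0.309, 0.951, -0.001], [0.001, -0.001, -1.0]]
contact_force: [-1.4, -2.2, 1.4]
finger_gap: 0.5
gripper_force: 1.3
```

>>> send_rows([
  [[2.5,8,3],[0,0,0]],
  [[5,15,6],[0,0,0]],
  [[7,22,8],[0,0,0]],
  [[9,28,10],[0,0,0]],
  [[11,34,12],[0,0,0]],
])

```text
clock: 8.85
eef_pos: [536.1, -37.6, 129.3]
tcp_rot: [[-0.951, 0.309, -0.002], [0.309, 0.951, -0.001], [0.002, -0.001, -1.0]]
contact_force: [-0.7, -2.9, 2.4]
finger_gap: 0.2
gripper_force: 1.7
```

```bash
cat > lv.py <<'E'
from h import *
import sys
th=np.radians(72);R=np.array([[np.cos(th),-np.sin(th)],[np.sin(th),np.cos(th)]])
s=sense();print(s['clock'],s['eef_pos'],s['contact_force'],(np.array(s['eef_pos'][:2])-[568,63])@R)
for n in sys.argv[1:]:
  f=grab_frame(n); save(f,f"{n}_{f['shot']}.png"); print(f['shot'])
  for k in ['lever_tip','clamp_pad','block_center']:
    for d in landmark_of(f,k)[:3]: print(n,k,np.round(d['point']),round(d['p'],2),px(f,d['point']),((np.array(d['point'][:2])-[568,63])@R).round())
E
python3 lv.py top
```

```text
8.85 [536.07874449 -37.61442029 129.31990345] [-0.66674497 -2.86718283  2.41799086] [-105.55421048   -0.73264769]
9
top block_center [427. 244.  14.] 0.51 [246. 234.] [129. 190.]
top block_center [566.  98.  28.] 0.49 [293. 188.] [32. 13.]
```

>>> send_rows([
  [[2,6,1],[0,0,0]],
  [[4,12,2],[0,0,0]],
  [[6,18,3],[0,0,0]],
  [[7.5,23,3],[0,0,0]],
  [[9,28,3],[0,0,0]],
])

```text
clock: 9.55
eef_pos: [545.1, -9.3, 132.1]
tcp_rot: [[-0.951, 0.309, -0.002], [0.309, 0.951, -0.0], [0.002, -0.001, -1.0]]
contact_force: [-0.5, 0.8, -1.2]
finger_gap: -0.2
gripper_force: 0.0
```

>>> send_rows([
  [[1.5,5,0],[0,0,0]],
  [[2.5,8,0],[0,0,0]],
  [[2.5,8,0],[0,0,0]],
  [[2.5,8,0],[0,0,0]],
])

```text
clock: 9.95
eef_pos: [547.4, -2.0, 132.1]
tcp_rot: [[-0.951, 0.309, -0.002], [0.309, 0.951, -0.0], [0.002, -0.001, -1.0]]
contact_force: [1.1, -0.1, -0.2]
finger_gap: -0.0
gripper_force: 0.0
```

```bash
python3 lv.py top wrist
```

```text
9.95 [547.40603651  -2.03325656 132.11552247] [ 1.07057393 -0.08686489 -0.17463617] [-68.21418713  -0.51035831]
10
top block_center [426. 245.  15.] 0.69 [246. 234.] [129. 192.]
top block_center [565.  96.  26.] 0.49 [294. 188.] [31. 14.]
11
wrist lever_tip [553.  29. 158.] 0.9 [395. 261.] [-37.   4.]
wrist lever_tip [533. 192.  -0.] 0.49 [521. 110.] [111.  73.]
wrist clamp_pad [577.  95.  56.] 0.83 [453. 204.] [33.  1.]
wrist block_center [571. 101.  30.] 0.72 [445. 187.] [37.  9.]
```

The lever snapped: its tip is at jig x −37 (angle ≈1.08), and the pad sits at z 56, which is the block top plus 14. Withdrawing.

>>> send_rows([
  [[-6,-19,0],[0,0,0]],
  [[-15,-48,10],[0,0,0]],
  [[-22,-70,50],[0,0,0]],
  [[-30,-80,95],[0,0,0]],
  [[-50,-85,130],[0,0,0]],
])

```text
clock: 10.85
eef_pos: [497.8, -88.2, 264.3]
tcp_rot: [[-0.951, 0.31, -0.001], [0.31, 0.951, -0.001], [0.0, -0.001, -1.0]]
contact_force: [-0.1, -0.8, -0.5]
finger_gap: -0.1
gripper_force: 0.0
```

>>> send_rows([
  [[-35,-10,10],[0,0,0]],
  [[-60,-15,15],[0,0,0]],
  [[-60,-15,15],[0,0,0]],
  [[-60,-15,15],[0,0,0]],
  [[-60,-15,15],[0,0,0]],
])

```text
clock: 11.35
eef_pos: [438.0, -102.0, 276.9]
tcp_rot: [[-0.951, 0.309, -0.002], [0.309, 0.951, -0.0], [0.002, -0.001, -1.0]]
contact_force: [0.1, 0.3, -0.2]
finger_gap: -0.1
gripper_force: 0.0
```

```bash
python3 lv.py wrist top
```

```text
11.35 [ 437.9740954  -102.01376947  276.91306613] [ 0.09818434  0.27352353 -0.17479015] [-197.11763496   72.66992478]
12
wrist lever_tip [669. 152.  -3.] 0.58 [519. 253.] [116. -69.]
wrist lever_tip [554.  28. 160.] 0.57 [484. 262.] [-38.   2.]
wrist clamp_pad [579.  95.  55.] 0.62 [495. 227.] [34. -1.]
wrist block_center [367.  47.  18.] 0.98 [416.  81.] [-77. 187.]
wrist block_center [426. 245.  17.] 0.97 [574.  78.] [129. 191.]
wrist block_center [571. 100.  29.] 0.6 [487. 214.] [36.  9.]
13
top lever_tip [558.  29. 156.] 0.61 [315. 185.] [-36.  -1.]
top block_center [366.  46.  26.] 0.57 [310. 253.] [-78. 187.]
top block_center [565.  96.  29.] 0.53 [294. 188.] [31. 13.]
```

View pics/wrist_12.png

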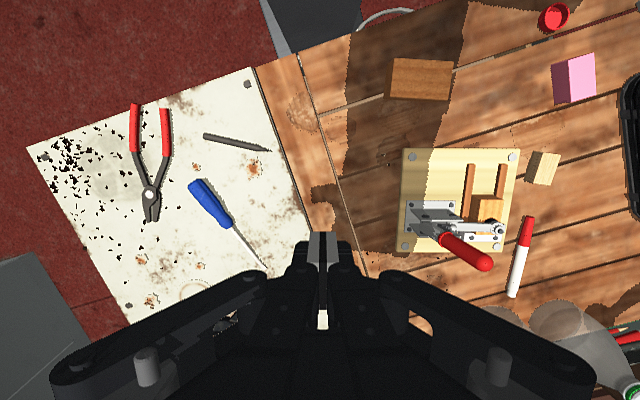

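The lever (465,250) is over and locked, its foot (498,228) is on the block, which is home (487,214), and the bystanders are undisturbed. The arm is clear of everything.

```bash
python3 -c "
from station import *
print(close_job())"
```

```text
the job is handed in; nothing more can be done
None
```

The job is handed in: the block is home against the stop, the clamp is locked with its foot on the block, and the arm is clear, after 11.4 s of the 48 s allowed.

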